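# Shut the lunchbox and the rice cooker

### The arm

A 6-joint arm with a two-finger parallel gripper is mounted at the origin on the work surface. World frame = base frame: x ahead of the robot, y to its left, z up, the work surface at z = 0. Lengths are in m, angles in rad, forces in N, time in s.
With the tool pointing down it reaches from about 0.325 to 1 m from the base axis. Payload 5.1 kg.
Tool frame: the origin (TCP) lies at the very end of the fingers, on their centre line; the grasp point (between the pads) lies 19 mm behind it; z points along the fingers, y is the line along which they close (so a half turn about z gives the same grasp; the last joint's range is limited). The gripper opens to 85 mm and grips with 20 to 120 N. Pads are 22 mm wide; open, the fingers measure 114 mm over their backs; the gripper's body (76 mm by 85 mm) begins 54 mm behind the grasp point. The pads swing forward as they close: fully open they stand 13 mm farther back than shut.
Start: joints at [-1.191, 0.124, 1.65, -0, 1.367, -0.083], TCP at [0.29, -0.582, 0.231] pointing down, gripper open.
Joint ranges: [-2.61, 2.61], [-1.02, 2.33], [0.03, 2.71], [-1.35, 4.49], [0.32, 2.68], [-2.91, 2.91]. Speed limits (rad/s): [2.57, 2.57, 3.14, 3.14, 3.14, 3.14].

### API

Orientations are given as a unit quaternion [x, y, z, w].
In Python, from station import manip gives the robot as it stands. Calls block until the motion is done:
- manip.move_pose(position, orientation): joint-space move of the TCP to a pose.
- manip.movel(position, frame=None, v=0.15, force_limit=None): straight line of the TCP; frame=None keeps the orientation; v is the mean speed in m/s. With force_limit (N) it stops when the force on the tool has changed by that much, and returns True; else False.
- manip.move_j(angles): joint-space move.
- manip.command_gripper(opening, f_grip=None): finger opening in m; f_grip is the grip in N (None keeps the last); returns when the fingers have stopped.
- manip.wait(seconds).
- manip.ik(position, orientation): joint angles nearest the present ones, or None.
- manip.capture(name): name is "side" or "top"; returns the picture (480x640x3 uint8, blue, green, red); there is no depth.
- manip.camera_model(name): a dict with "fx", "fy", "cx", "cy" (pixels), "extrinsics" (4x4, takes a point from camera to world coordinates). Camera axes: x right, y up, looking along -z (the intrinsics and any distortion apply to the point x, -y, -z); pixel columns grow to the right and rows downward; lengths in m; the calibration is good to about 2 mm. A picture is of the moment at which its call begins. camera_model takes no time and is no camera call.
A pose or a line that the arm cannot do raises manip.PlanningError and nothing moves.
- manip.job_done(): hands the job in; it is judged then, once.
Readings, each from a call of its own:
- manip.read_time_s(): time.
- manip.read_qpos(): joint angles.
- manip.read_qd(): joint speeds.
- manip.read_joint_torque(): joint torques, N m.
- manip.read_tool_pos(): TCP position.
- manip.read_ee_rot(): TCP orientation.
- manip.read_force(): force on the tool from outside, world axes, zero at the start.
- manip.read_ft_torque(): the same for the moment, N m.
- manip.read_opening(): finger opening in m.
- manip.read_grasp_force(): force on a finger pad.
Only numpy, scipy, OpenCV 4.12 (cv2) and the standard library are available. Lean on these libraries where they do the work, as an engineer would, in place of code of your own. Each camera call takes 0.05 s, during which the arm holds its last target. There are 200 camera calls.

### The job

Lunch is packed, so close up: push the lunchbox's lid, which hangs open past upright, over and down until it is fully shut, and push the rice cooker's raised lid down until it is fully shut, in either order. Use only the fingertips on the outside of the lids: do not touch the inside of a lid, and do not pinch or lift anything. The lunchbox stays standing about where it is, and everything else on the counter is left undisturbed.

Things in the scene. Friction and masses are not known exactly. Their poses are not given: they have to be found in the camera images.
- lunchbox: Loose green plastic lunchbox with two open compartments side by side, 130 mm (its x) by 200 mm (its y), rim 55 mm above the counter, about 0.8 kg with its lid. Origin: centre of the underside; z up. The lid's hinge line runs along its y axis on the far rim, at x = +65 mm, z = 55 mm in this frame. It, the cooker and the jar stand in a row, in any order.
- lunch_lid (a joint): Angle of the lunchbox lid (rad): 0 = shut, lying flat on the rim; about 1.57 = upright; starts between 1.75 and 2.0, leaning back away from the box. The hinge is stiff: the lid stays at any angle where it is left (about 1 N at the free edge moves it) and does not fall shut.
- lunch_lid_edge (a point): Middle of the lunchbox lid's free edge, on its outer face. The lid is a plate 130 mm from hinge to free edge, 204 mm wide, 8 mm thick with its liner; shut, its outer face is 63 mm above the counter (two look-only raised panels stand 2 mm higher). Its inside, a liner 116 by 184 by 3 mm that faces the compartments when shut, is not to be touched by the robot.
- cooker: Small white round rice cooker, 208 mm in diameter, rim 145 mm above the counter, fixed in place, with a grey front panel with the lid-release button at its x = -112 mm (not used). Origin: centre of the underside; z up. The lid's hinge line runs along its y axis at x = +105 mm, z = 145 mm in this frame, above a block at the back.
- cooker_lid (a joint): Angle of the rice cooker lid (rad): 0 = shut, lying flat on the rim; starts raised between 0.55 and 0.95. The hinge is stiff: the lid stays at any angle where it is left (1 to 5 N at the free edge pushes it down) and does not fall shut.
- cooker_lid_edge (a point): Front edge of the cooker lid's flat top (outer face), 193 mm from the hinge line. The lid is a white disc 208 mm across centred 105 mm from the hinge, top 30 mm over the hinge plane, flat within 88 mm of its centre, then bevelled 12 mm down; shut, its top is 175 mm above the counter. Its inside, an aluminium disc 172 mm across, is not to be touched by the robot.
- teaspoon: White plastic teaspoon 140 mm long, lying just beyond the jar. Leave alone.
- spatula: Grey silicone spatula 260 mm long, lying crosswise beyond the row. Leave alone.
- jar: Clear glass jar with a shut bail-clip lid, 90 mm in diameter, 165 mm tall. Origin under its centre. Leave alone.
- mug: White mug, 80 mm in diameter, 90 mm tall. Leave alone.
- bowl: Blue bowl, 120 mm in diameter, 55 mm tall. Leave alone.
- rice_cup: Clear plastic measuring cup, 68 mm in diameter, 60 mm tall. Leave alone.
- sauce: Amber bottle, 54 mm in diameter, 160 mm tall. Leave alone.
There are look-alikes about, which are no part of the job. Of the things shaped like the lunchbox, the green one is meant.

How it is judged:
At the end, for the whole second after the job is handed in: Both lids are shut to within 0.03 rad (about 4 mm at the lunchbox lid's edge, 6 mm at the cooker lid's), and the lunchbox stands flat and still on the counter within 50 mm of where it started (value of joint each of lunch_lid, cooker_lid below 0.03 rad and distance of lunchbox from where it was at the start of the episode below 0.05 m and angle between lunchbox's own z axis and vertical below 0.05 rad and height (world z) of lunchbox below 0.01 m and linear speed of lunchbox below 0.01 m/s); the robot touches nothing.
It fails at once if the lunchbox is lifted (15 mm) or tipped (0.2 rad) (height (world z) of lunchbox above 0.015 m or angle between lunchbox's own z axis and vertical above 0.2 rad).
It fails at once if the lunchbox is shoved more than 50 mm (distance of lunchbox from where it was at the start of the episode above 0.05 m).
It fails at once if the fingers touch the inside of a lid (as in pinching or lifting it) (contact force between the fingers and lunch_lid_c0 above 0.5 N or contact force between the fingers and cooker_lid_c0 above 0.5 N).
It fails at once if a bystander is moved more than 25 mm (distance of any of teaspoon, spatula, jar, mug, bowl, rice_cup, sauce from where it was at the start of the episode above 0.025 m).
It also fails if it takes over 61 s, if anything falls off the work surface, if the arm or the gripper's body presses on something with over 40 N, if the wrist force passes 120 N, or if a joint passes its speed limit or range.

## Working session

There is one attempt and no reset: what is moved stays moved. The work goes in short steps, each a Python script; the robot and the scene stay as the last script left them, time stands still between calls to the robot, and variables do not carry over. Pictures are saved under pics/ and viewed, at most 10 in all, crops included, and the job is handed in when it is done.

```bash
mkdir -p pics; ls; python3 - <<'E'
from station import manip
import cv2
for n in("side","top"):
    cv2.imwrite(f"pics/{n}0.png",manip.capture(n)); m=manip.camera_model(n); print({k:(v.tolist() if hasattr(v,'tolist') else v) for k,v in m.items()})
E
```

```text
pics
{'fx': 523.5696387344647, 'fy': 523.5696387344647, 'cx': 320.74671959938905, 'cy': 242.35318610319547, 'extrinsics': [[-0.8672045852394547, 0.34627143078249734, -0.357843965386462, -0.049229707446504525], [-0.4979161823811344, -0.6116238098654084, 0.6148136225952703, 0.9498939418578984], [-0.005973496686378698, 0.7113454937156519, 0.702817121239781, 1.1949250622464644], [0.0, 0.0, 0.0, 1.0]]}
{'fx': 535.1898368256647, 'fy': 535.1898368256647, 'cx': 318.1294986114162, 'cy': 236.48730909512358, 'extrinsics': [[0.024348364172185964, 0.9926469682982659, -0.1185713012933571, 0.3574606677342985], [-0.999702829311291, 0.02403558973017519, -0.004067369336896955, 0.026276513814768594], [-0.0011875306895599833, 0.11863509916792817, 0.9929372100068953, 1.426409849761774], [0.0, 0.0, 0.0, 1.0]]}
```

View pics/side0.png

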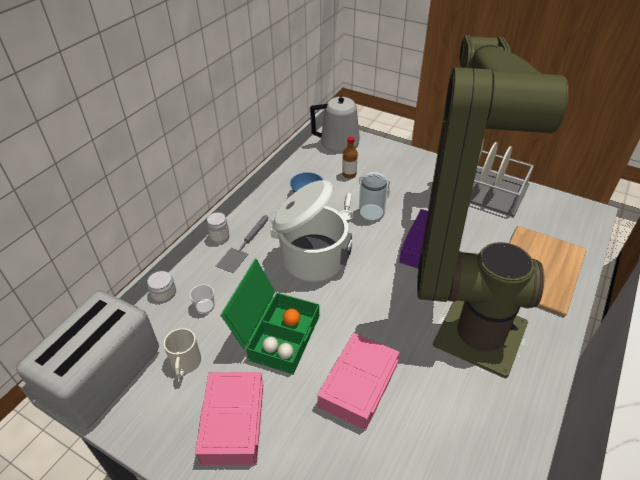

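View pics/top0.png

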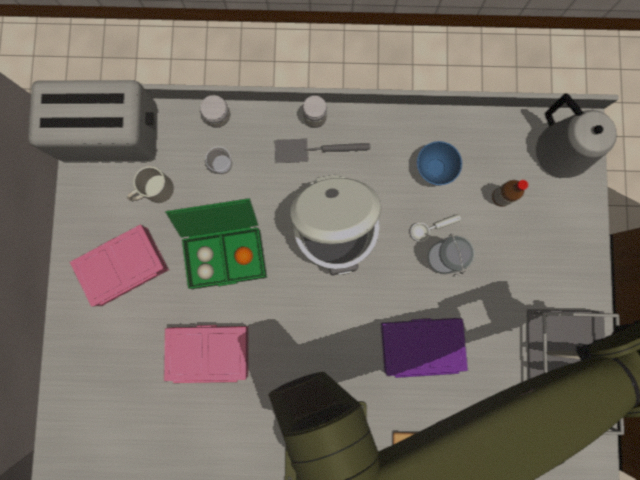

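Side picture: green box open around (283,330), its lid leaning left/back (250,290), with the cooker at (313,235). Top picture: box around (225,257), lid edge from (168,212) to (250,200), cooker around (337,222), jar at (450,255). I'll enlarge both for corner measurement.

```bash
python3 - <<'E'
import cv2,numpy as np
t=cv2.imread("pics/top0.png");s=cv2.imread("pics/side0.png")
cv2.imwrite("pics/c1.png",cv2.resize(t[165:300,160:400],None,fx=3.3,fy=3.3,interpolation=cv2.INTER_CUBIC))
cv2.imwrite("pics/c2.png",cv2.resize(s[170:380,215:365],None,fx=2.8,fy=2.8,interpolation=cv2.INTER_CUBIC))
for n,i in(("t",t),("s",s)):
    h=cv2.cvtColor(i,cv2.COLOR_BGR2HSV);m=cv2.inRange(h,(50,120,30),(85,255,255))
    cs,_=cv2.findContours(m,cv2.RETR_EXTERNAL,cv2.CHAIN_APPROX_NONE)
    for c in cs:
        if cv2.contourArea(c)>200: print(n,cv2.contourArea(c),cv2.approxPolyDP(c,2.5,True)[:,0].tolist())
E
```

```text
t 5773.5 [[248, 199], [167, 212], [180, 233], [190, 236], [184, 239], [188, 241], [194, 285], [190, 287], [264, 276], [258, 230], [248, 227], [255, 224]]
s 5968.5 [[255, 259], [221, 315], [244, 347], [247, 341], [249, 343], [246, 348], [248, 359], [293, 373], [318, 317], [318, 304], [279, 293], [273, 297], [274, 291]]
```

View pics/c1.png

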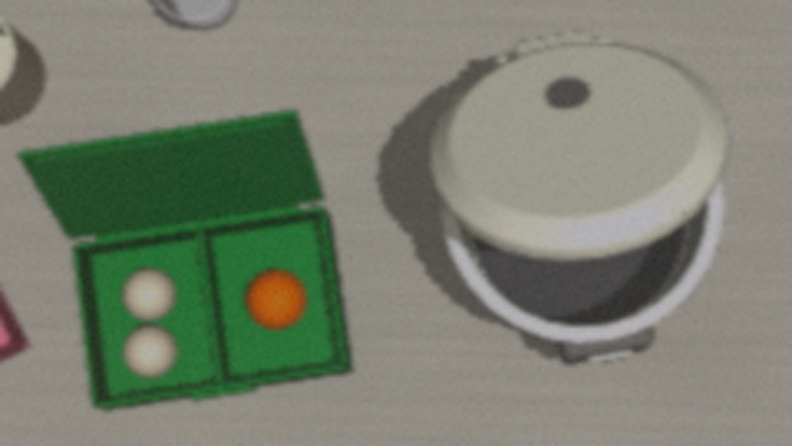

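View pics/c2.png

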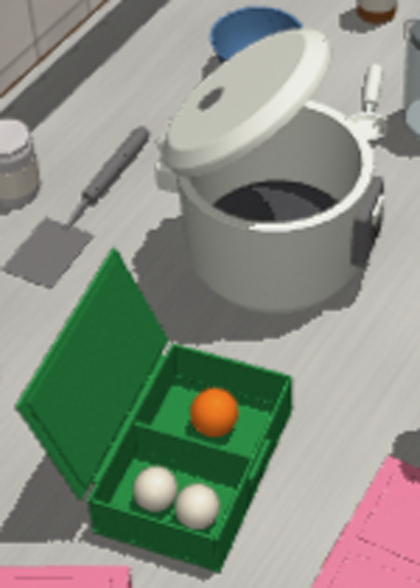

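Corners are clear: the crops show the box rim corners, the lid's free-edge corners in both views and the cooker rim's front arc. Next I compute positions.

```bash
cat > h.py <<'E'
from station import manip
import numpy as np
def ray(n,p):
    m=manip.camera_model(n);E=np.array(m["extrinsics"])
    return E[:3,3],E[:3,:3]@np.array([(p[0]-m["cx"])/m["fx"],-(p[1]-m["cy"])/m["fy"],-1])
def plane(n,p,z):
    o,d=ray(n,p);return o+d*(z-o[2])/d[2]
def tri(a,b):
    o,d=ray("top",a);q,e=ray("side",b)
    s,t=np.linalg.lstsq(np.c_[d,-e],q-o,rcond=None)[0]
    P,Q=o+s*d,q+t*e;return (P+Q)/2,np.linalg.norm(P-Q)
E
python3 - <<'E'
from h import *
import cv2
from scipy.optimize import least_squares
np.set_printoptions(precision=4,suppress=True)
c=lambda x,y:(x/3.3+160,y/3.3+165)
s=lambda x,y:(x/2.8+215,y/2.8+170)
R=[plane("top",c(*p),.055) for p in((95,405),(350,370),(325,210),(75,243))]
print("rim FL FR BR BL",*R,"sides",[np.linalg.norm(R[i]-R[i-3]) for i in range(4)])
S=[plane("side",s(*p),.055) for p in((218,556),(292,378),(175,347),(90,503))]
print("side rim",*S)
for a,b in((c(22,153),s(18,407)),(c(297,112),s(114,250))): print("lid",*tri(a,b))
# cooker rim: outer front arc: white->counter; radial search in top picture
t=cv2.imread("pics/top0.png").astype(float).min(2)
P=[]
arc=[(452,245),(470,279),(500,313),(540,335),(585,342),(625,333),(665,312),(695,280),(715,245),(722,210)]
W=np.array([plane("top",c(*p),.145)[:2] for p in arc])
f=least_squares(lambda q:np.hypot(*(W-q[:2]).T)-q[2],[.5,0,.104]);g=least_squares(lambda q:np.hypot(*(W-q).T)-.104,[.5,0])
print("cooker",f.x,g.x,"res",abs(g.fun).max())
print("panel",plane("top",c(608,347),.12),"back block",plane("top",c(555,40),.145))
for n,p in(("rice",(219,160)),("spat",(292,150)),("jar",(450,255))):print(n,plane("top",p,.0))
E
```

```text
rim FL FR BR BL [0.3816 0.3587 0.055 ] [0.4134 0.1625 0.055 ] [0.5379 0.1866 0.055 ] [0.5072 0.381  0.055 ] sides [np.float64(0.1987729787446654), np.float64(0.12687476324724306), np.float64(0.19687940170514498), np.float64(0.12758717058310873)]
side rim [0.3689 0.3749 0.055 ] [0.412  0.1683 0.055 ] [0.5343 0.1921 0.055 ] [0.5005 0.3858 0.055 ]
lid [0.5585 0.3929 0.1693] 0.0012334715845510726
lid [0.5936 0.196  0.1696] 0.0005186584763523586
cooker [ 0.5362 -0.0126  0.1009] [ 0.5402 -0.0119] res 0.0025086801044641865
panel [ 0.4323 -0.0341  0.12  ] back block [0.6571 0.0105 0.145 ]
rice [0.7316 0.3079 0.    ]
spat [0.7644 0.1094 0.    ]
jar [ 0.4865 -0.3214  0.    ]
```

```bash
cat >> h.py <<'E'
from scipy.spatial.transform import Rotation as Rot
def down(yaw):
    "tool pointing down, closing line along the object's y; the half turn nearest the present joints"
    q0=np.array(manip.read_qpos());best=None
    for k in(0,np.pi):
        q=(Rot.from_euler('z',yaw+k)*Rot.from_euler('x',np.pi)).as_quat()
        j=manip.ik([.5,.1,.35],q)
        if j is not None and (best is None or abs(j[5])<best[0]): best=(abs(j[5]),q)
    return best[1]
def world(hinge,yaw,d,z):   # d: distance from hinge toward the robot side
    return [hinge[0]-d*np.cos(yaw),hinge[1]-d*np.sin(yaw),z]
E
python3 - <<'E'
from h import *
import cv2
from scipy.optimize import brentq
H,yaw=(.641,.008),.19
q=down(yaw)
manip.command_gripper(0.)
p=np.array(manip.read_tool_pos()); manip.movel([p[0],p[1],.42],v=.25)
manip.move_pose(world(H,yaw,.075,.42),q)
print(manip.read_time_s(),manip.read_qpos(),manip.read_tool_pos())
hit=manip.movel(world(H,yaw,.075,.21),v=.06,force_limit=4)
z=manip.read_tool_pos()[2]; print(hit,z,manip.read_force(),manip.read_time_s())
dc=.075+.011
th=brentq(lambda t:.145+dc*np.tan(t)+.03/np.cos(t)-z,0,1.2); r=(dc+.03*np.sin(th))/np.cos(th); print("theta",th,"r",r)
cv2.imwrite("pics/s1.png",manip.capture("side"))
np.save("th.npy",[th,r])
E
```

```text
4.05 [-1.06604535e-01 -1.08929248e-01  1.57410783e+00 -1.99424332e-04
  1.67659246e+00  1.27518798e+00] [ 0.56741249 -0.00686786  0.41988885]
True 0.24165448059259506 [ 0.39042118 -0.53824545 -0.24773108] 6.6167
theta 0.6096508026015994 r 0.12584946809035125
```

View pics/s1.png

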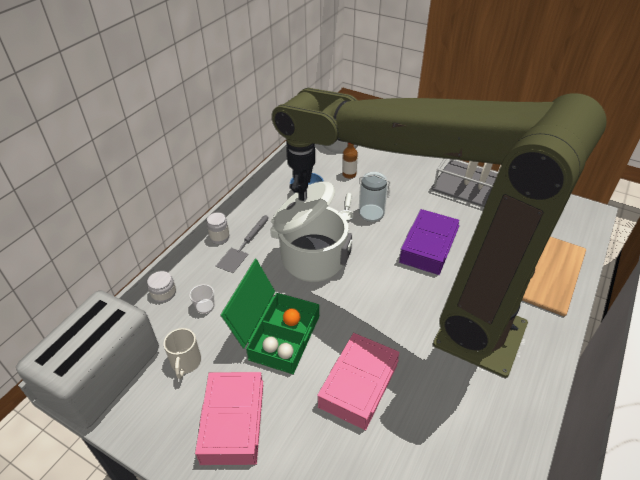

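The closed fingertips at about (302,195) rest on the outside of the cooker lid, consistent with θ≈0.61. Next I follow the arc down.

```bash
python3 - <<'E'
from h import *
import cv2
H,yaw=(.641,.008),.19
th0,r0=np.load("th.npy")
for s in np.linspace(0,1,8)[1:]:
    th=th0*(1-s); r=r0+(.165-r0)*s
    hit=manip.movel(world(H,yaw,r*np.cos(th)-.03*np.sin(th)-.011*(1-s),.145+r*np.sin(th)+.03*np.cos(th)),v=.06,force_limit=25)
    print(round(th,3),hit,manip.read_tool_pos()[2],manip.read_force()[2])
    if hit: break
p=np.array(manip.read_tool_pos())
print(manip.movel([p[0],p[1],.165],v=.03,force_limit=25),manip.read_tool_pos(),manip.read_force())
p=np.array(manip.read_tool_pos()); manip.movel([p[0],p[1],.33],v=.2)
# behind the lunchbox lid
H,yaw=(.522,.285),.172
q=down(yaw)
manip.move_pose(world(H,yaw,-.125,.33),q)
print(manip.read_time_s(),manip.read_tool_pos())
cv2.imwrite("pics/s2.png",manip.capture("side"));cv2.imwrite("pics/t2.png",manip.capture("top"))
E
```

```text
0.523 False 0.2362410761721654 -0.1895413445297146
0.435 False 0.2293858007872672 -0.4345634812112373
0.348 False 0.22127117138938668 -0.05309135509061183
0.261 False 0.21158777113651958 0.8568729968257658
0.174 False 0.20049930897952706 -0.20449154605819514
0.087 False 0.1880145569462765 -0.58423686655095
0.0 False 0.17499516106851107 1.9017710165502812
True [ 0.47906542 -0.02327858  0.17504343] [-1.28564521  0.8704124   3.64805916]
12.15 [0.64529985 0.30521304 0.33044876]
```

View pics/s2.png

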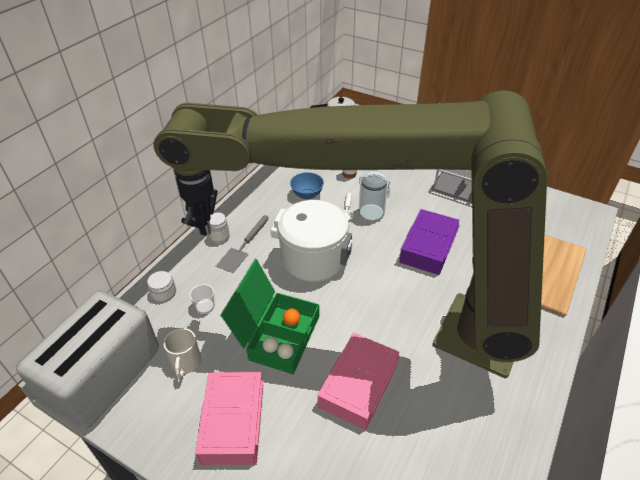

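Cooker lid now lies flat and shut around (313,222); fingers hang behind the lunchbox lid at (200,220). Next I push the lunchbox lid.

```bash
python3 - <<'E'
from h import *
import cv2
H,yaw=(.522,.285),.172
go=lambda d,z,v=.07,f=8:(manip.movel(world(H,yaw,d,z),v=v,force_limit=f))
print(go(-.125,.145,.12))
print([go(d,.145) for d in(-.06,-.025,.005)],manip.read_force())
for s in np.linspace(0,1,8)[1:]:
    th=1.3*(1-s); r=.091+.022*s
    hit=go(r*np.cos(th)-.008*np.sin(th)-.011*(1-s),.055+r*np.sin(th)+.008*np.cos(th))
    print(round(th,2),hit,np.round(manip.read_tool_pos(),4),np.round(manip.read_force(),2))
    if hit: break
cv2.imwrite("pics/s3.png",manip.capture("side"));print(manip.read_time_s())
E
```

```text
False
[False, False, False] [-0.38597984  0.13297049 -0.51296911]
1.11 False [0.4969 0.2807 0.1429] [-0.31  0.1  -0.11]
0.93 False [0.478  0.2773 0.1374] [-0.3   0.35 -0.51]
0.74 False [0.46   0.2742 0.1284] [ 0.2  -1.04  0.16]
0.56 False [0.4435 0.2713 0.116 ] [-0.23  0.13  0.29]
0.37 False [0.4293 0.2688 0.1005] [0.59 0.02 0.05]
0.19 False [0.418  0.2668 0.0825] [ 0.38 -0.13  0.27]
0.0 True [0.4108 0.2657 0.0629] [-1.61 -1.32  7.29]
19.325
```

View pics/s3.png

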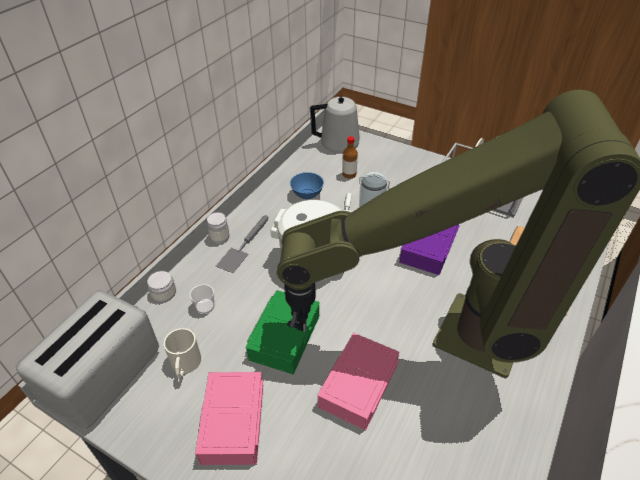

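The lunchbox lid is down flat at (285,330) with the fingertips on it at z=0.063, the shut height. I'll press once more, retreat and check.

```bash
python3 - <<'E'
from h import *
import cv2
p=np.array(manip.read_tool_pos())
print(manip.movel([p[0],p[1],.055],v=.02,force_limit=15),manip.read_tool_pos(),manip.read_force())
manip.movel([p[0],p[1],.35],v=.2)
manip.move_j([-1.191,0.124,1.65,0,1.367,-0.083]); manip.wait(.5)
a=manip.capture("side")[150:400,200:400];b=manip.capture("top")[120:320,130:480]
h=cv2.resize(a,(400,500));k=cv2.resize(b,(400,229))
cv2.imwrite("pics/f.png",np.hstack([h,cv2.copyMakeBorder(k,0,271,0,0,0)]));print(manip.read_time_s())
E
```

```text
True [0.41082508 0.26576754 0.0628828 ] [-2.55835824 -1.49883123  7.02770936]
24.775
```

View pics/f.png

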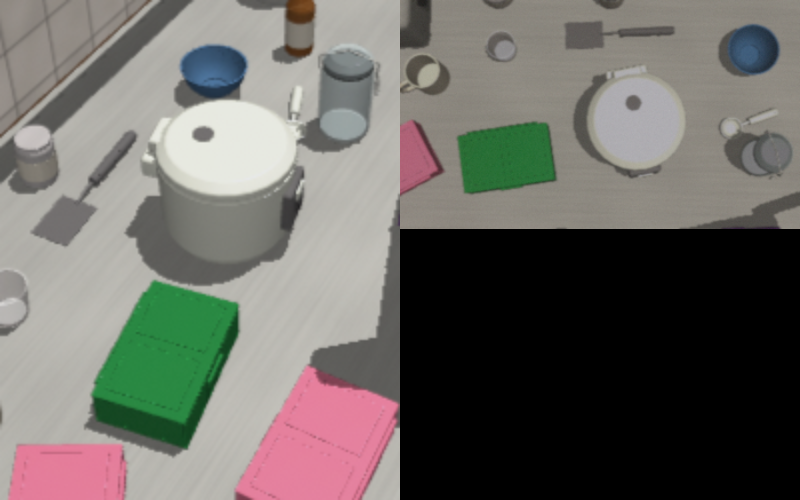

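Both lids are flat on their rims (lunchbox at (168,360), cooker at (228,145) in the crop), and the bystanders haven't moved.

```bash
python3 -c "
from station import manip
print(manip.job_done())"
```

```text
the job is handed in; nothing more can be done
None
```

Both lids were pushed fully shut from the outside, at their shut heights of 63 mm (lunchbox) and 175 mm (cooker), with the lunchbox still in place and nothing else visibly moved; I handed the job in at about 25 s, but no verdict was returned.

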